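# Stopper the polishing-suspension jar and shut its storage box

## Robot

A 6-joint arm with a two-finger parallel gripper is mounted at the origin on the work surface. World frame = base frame: x ahead of the robot, y to its left, z up, the work surface at z = 0. Lengths are in mm, angles in rad, forces in N, time in s.
With the tool pointing down it reaches from about 350 to 775 mm from the base axis. Payload 7.3 kg.
Tool frame: the origin (TCP) lies at the centre of the arm's flange, where the gripper is bolted on; the fingertips stand 178 mm ahead of it and the grasp point (between the pads) lies 159 mm ahead of it; z points along the fingers, y is the line along which they close (so a half turn about z gives the same grasp; the last joint's range is limited). The gripper opens to 92 mm and grips with 3 to 60 N. Pads are 19 mm wide; open, the fingers measure 130 mm over their backs; the gripper's body (75 mm by 190 mm) begins 47 mm behind the grasp point.
Start: joints at [-1.273, 0.342, 1.524, -0, 1.275, -0.146], TCP at [225.441, -474.135, 404.741] pointing down, gripper open.
Joint ranges: [-2.53, 2.53], [-0.77, 2.02], [0.04, 2.7], [-1, 4.14], [0.28, 2.66], [-3.11, 3.11]. Speed limits (rad/s): [2.57, 2.57, 3.14, 3.14, 3.14, 3.14].

## Interface

Orientations are given as [roll, pitch, yaw] about the fixed x, y, z axes, in that order (R = Rz(yaw) Ry(pitch) Rx(roll)).
In Python, from plant import * gives the robot as it stands. The module is installed in compiled form; this text tells all that it offers.
- The arm moves only by the shell command python3 -m inch 'ROWS'. ROWS is JSON, a list of rows, each a list of 5 numbers: the shift along the tool's x, y, z in m, then the turn about the tool's z in rad, then the opening, from 0 (shut) to 1 (fully open). In form: [[tx, ty, tz, spin, claw], ...]. A call has 1 to 8 rows; each row is the pose to reach, as a shift and turn from the pose commanded when the call began, along the tool's axes at that moment; what a row does not reach only later rows make up. A row lasts 1/12 s, in which the tool goes at most 41.7 mm and 7.16 degrees, less where a joint would pass 70% of its speed; a pose out of reach is approached as far as the arm can. A call with a gripper value outside its range is refused whole. The fingers move at their own pace and stop on an object; the grip force is fixed at half the most. Time passes only in rows, so rows that repeat a pose let the fingers close. It gives the time, the measured TCP pose, the force, the opening and the grip force at its end, in the units of the state.
- get_obs(): the state, without advancing time (a new reading comes with each control period).
- capture(name): name is "side" or "top" or "wrist"; returns a dict with "color" (480x640x3 uint8, red, green, blue), "intrinsics" (3x3 intrinsics, pixels), "pose" (4x4, takes a point from camera to world coordinates). Camera axes: x right, y down, z forward; pixel columns grow to the right and rows downward; lengths in mm; the calibration is good to about 2 mm. The wrist camera is an equidistant fisheye: a pixel r from the principal point sees the ray r / f radians off the axis. A picture is of the moment at which its call begins. There is no depth.
- close_job(): hands the job in; it is judged then, once.
Trained networks look in a picture, given as the dict that the camera call returned (one of the last four; its "shot" number tells which), for a name from the list of things; names that differ only in an ending like _2 or _b are one class to them, and where a whole thing is asked for, a point or a joint stands for the part that bears it (a point fixed in the world has none). Each returns a list of dicts, best first, with "conf" (0 to 1); they miss things now and then, are a little off and sometimes report something else, mostly with a low value. They report only what shows in the picture. A call takes as long as a camera call.
- look_for(picture, target): "rect" ([centre column, centre row, width, height] in pixels, round what is visible of it).
- trace(picture, target): "pixels" (480x640 bool, what is visible of it) and "rect" ([centre column, centre row, width, height] in pixels, round what is visible of it).
- tip_of(picture, target): "centre" ([column, row] in pixels: a listed point, or the origin of a listed thing).
The state is a dict: "time": time; "joint_positions": joint angles; "dq": joint speeds; "tau": joint torques, N m; "tool_pos": TCP position; "tcp_rot": TCP orientation; "contact_force": force on the tool from outside, world axes, zero at the start; "moment": the same for the moment, N m; "grip_width": finger opening in mm; "finger_force": force on a finger pad.
Only numpy, scipy, OpenCV 4.12 (cv2) and the standard library are available. Lean on these libraries where they do the work, as an engineer would, in place of code of your own. Each camera call takes 0.05 s, during which the arm holds its last target. There are 200 camera calls.

## Task

The open white jar in the grey storage box needs its blue stopper, which is lying on its side on the bench. Pick the stopper up, stand it upright on its plug on the white tile and let go of it; then pick it up again, lower it gently into the open jar's neck until it is fully home, and let go. Finally lower the box's hinged orange lid gently until it is fully closed, leaving the jars standing in the box and everything else on the bench where it is.

Things in the scene. Friction and masses are not known exactly. Their poses are not given: they have to be found in the camera images.
- stopper: Blue plastic stopper, 98 mm long. Origin: centre of the plug's small end; own x runs from plug to grip. Along x: 0-40 mm round taper (diameter 36 mm, growing to 44); 40-48 mm flange, 52 x 52 mm square; 48-98 mm flat grip, 18 mm thick in y, 52 mm wide in z. It starts lying: x level, z up, axis 26 mm above the bench. Stood on the plug's small end, x points up.
- stopper_flange (a point): Point on the stopper's axis at the underside of the flange, 40 mm from the small end (axes as stopper). It meets jar_mouth when the stopper is home.
- stopper_grip (a point): Point on the stopper's axis in the flat grip, 75 mm from the small end (axes as stopper): a good grasp point.
- tile: White ceramic tile, 120 x 120 x 8 mm, fixed on the bench. Origin: centre of its underside; top 8 mm above.
- jar: Open white plastic jar with a blue band, loose in the storage box: body diameter 84 mm to 45 mm height, shoulder to 60 mm, neck outside diameter 60 mm, total height 88 mm. Neck bore 49 mm diameter, straight, 28 mm long, wider below, inside depth 82 mm. Origin: centre of its underside; z up.
- jar_mouth (a point): Centre of the jar's mouth, at the rim's height, 88 mm above the jar's underside.
- capped_jar: The other white jar in the box, already shut with a black screw cap (cap diameter 64 mm), 90 mm tall. Not to be used. Origin: centre of its underside.
- box: Grey open-topped storage box fixed to the bench: 160 mm (its x) by 290 mm (its y), 160 mm high, walls and floor 5 mm. The two jars stand in it about 57 mm either side of its centre along its y, in either order. Origin: centre of its underside; its -x side faces the robot, the lid is hinged on its +x rim.
- lid (a joint): Hinge angle of the box's orange lid: 0 = closed (level on the rim), grows as it opens, 1.57 = upright; the hinge is stiff, so the lid stays where it is left.
- lid_hinge (a point): Middle of the lid's hinge line, on the box's +x top rim (160 mm above the bench). Axes of the lid: at angle 0 they are the box's. The lid is a panel that reaches 160 mm from here along its own -x, 290 mm wide in y, 8 mm thick (from its z = 0 to z = 8 mm); z points out of its outer face.
- lid_handle (a point): Centre of the black knob's head (diameter 28 mm, head 16 mm thick, stem 12 mm) on the lid's outer face: on the lid's middle, 30 mm from its free edge, 35 mm off the outer face.
- wash_bottle: White bottle with red cap, diameter 64 mm, 170 mm tall; bystander.
- oil_bottle: Amber bottle with black cap, diameter 60 mm, 140 mm tall; bystander.
- beaker: Clear beaker, 72 mm wide, 85 mm tall; bystander.
- brush: Cleaning brush 190 mm long lying on the bench; bystander.
- specimen_a: Black mounted specimen, a puck of diameter 40 mm and 22 mm height; bystander.
- specimen_b: Green mounted specimen, a puck of diameter 40 mm and 22 mm height; bystander.

How it is judged:
By the outcome, as a careful person would: the job done as asked, in the order asked, and still so for the second after the job is handed in, with the robot touching nothing.
It also fails if it takes over 72 s, if anything falls off the work surface, if the arm or the gripper's body presses on something with over 40 N, if the wrist force passes 120 N, or if a joint passes its speed limit or range.

## Working session

There is one attempt and no reset: what is moved stays moved. The work goes in short steps, Python scripts to look and compute and a shell command to move; the robot and the scene stay as the last step left them, time stands still between calls to the robot, and variables do not carry over. Pictures are saved under pics/ and viewed, at most 10 in all, crops included, and the job is handed in when it is done.

```bash
mkdir -p pics
cat > h.py <<'E'
from plant import *
import numpy as np, cv2
from scipy.spatial.transform import Rotation as R
def ray(p,uv,fish=False):
    K=np.array(p["intrinsics"]);T=np.array(p["pose"])
    x=(uv[0]-K[0,2])/K[0,0];y=(uv[1]-K[1,2])/K[1,1]
    if fish:
        r=np.hypot(x,y);d=np.array([np.sin(r)*x/max(r,1e-9),np.sin(r)*y/max(r,1e-9),np.cos(r)])
    else: d=np.array([x,y,1.]);d/=np.linalg.norm(d)
    return T[:3,3],T[:3,:3]@d
def tri(rs):
    A=np.zeros((3,3));b=np.zeros(3)
    for o,d in rs:
        M=np.eye(3)-np.outer(d,d);A+=M;b+=M@o
    X=np.linalg.solve(A,b)
    return X,[float(np.linalg.norm((np.eye(3)-np.outer(d,d))@(X-o))) for o,d in rs]
def atz(r,z):
    o,d=r;return o+d*(z-o[2])/d[2]
def proj(p,X):
    K=np.array(p["intrinsics"]);T=np.array(p["pose"]);c=T[:3,:3].T@(np.array(X)-T[:3,3]);return (K@c)[:2]/c[2]
def save(p,n,crop=None):
    c=p["color"][:,:,::-1]
    if crop: c=c[crop[1]:crop[3],crop[0]:crop[2]]
    cv2.imwrite("pics/"+n,c)
def st():
    o=get_obs();print({k:np.round(o[k],3).tolist() for k in("time","tool_pos","tcp_rot","joint_positions","contact_force","grip_width","finger_force")})
    return o
E
python3 - <<'E'
from h import *
np.set_printoptions(precision=1,suppress=True)
o=st()
P={n:capture(n) for n in("side","top","wrist")}
cv2.imwrite("pics/a.png",cv2.resize(np.hstack([P["side"]["color"],P["top"]["color"]])[:,:,::-1],(800,300),interpolation=cv2.INTER_AREA))
save(P["top"],"top.png");save(P["side"],"side.png")
for n in P: print(n,np.array(P[n]["intrinsics"])[0],np.array(P[n]["pose"])[:3].round(2).tolist())
for t in "stopper stopper_flange stopper_grip tile jar jar_mouth capped_jar box lid_hinge lid_handle".split():
    rs=[];s=""
    for n in P:
        q=tip_of(P[n],t)
        if q:
            s+=f" {n}:{np.round(q[0]['centre'],1)} c{q[0]['conf']:.2f}"
            if q[0]['conf']>.3: rs.append(ray(P[n],q[0]['centre'],n=="wrist"))
    print(t,s,*(tri(rs) if len(rs)>1 else ()))
E
```

```text
{'time': 0.0, 'tool_pos': [225.393, -474.007, 404.068], 'tcp_rot': [-3.14, -0.0, 0.444], 'joint_positions': [-1.273, 0.343, 1.525, -0.0, 1.275, -0.146], 'contact_force': [0.096, -0.525, 0.367], 'grip_width': 91.859, 'finger_force': 0.0}
side [576.2   0.  323.8] [[0.99, -0.13, 0.1, 410.16], [-0.17, -0.74, 0.66, -925.3], [-0.01, -0.66, -0.75, 1092.21]]
top [482.6   0.  315.4] [[0.01, -1.0, 0.09, 432.44], [-1.0, -0.01, 0.02, -123.18], [-0.02, -0.09, -1.0, 1292.03]]
wrist [371.6   0.  316.9] [[0.43, -0.86, -0.27, 297.87], [-0.9, -0.41, -0.13, -439.36], [-0.0, 0.3, -0.95, 385.18]]
stopper  side:[322.1 381.5] c0.73 top:[417.3 259.1] c0.92 [ 496.8 -367.4   29.5] [3.9428153155872776, 3.942815315587208]
stopper_flange  side:[338.8 373.2] c0.64 top:[409. 248.] c0.76 [ 530.7 -348.4   17.6] [0.21711882096750404, 0.21711882096743199]
stopper_grip  side:[355.8 362.1] c0.77
tile  side:[298.2 298.8] c0.76 top:[326.8 267.4] c0.92 [ 476.7 -131.9   -2.1] [1.6774412935376768, 1.6774412935378282]
jar  top:[204.4 261.1] c0.81
jar_mouth  side:[284.6 174.7] c0.76 top:[195.6 260.3] c0.75 [489.3 196.3  92.9] [0.8343101470921596, 0.8343101470922301]
capped_jar  side:[273.  174.2] c0.57 top:[168. 272.] c0.87 [462.5 289.   17.2] [0.2996462117859184, 0.29964621178592]
box  side:[354.4 360.7] c0.73 top:[188.2 265.6] c0.96 [  672.9   631.7 -1589.5] [144.95705415796456, 144.95705415796454]
lid_hinge  side:[308.7 136.4] c0.89 top:[157.5 231.1] c0.82 [561.1 276.7 144.2] [3.8328886909163757, 3.8328886909160325]
lid_handle  side:[326.7  86.1] c0.76 top:[137.9 193. ] c0.85 [616.2 267.5 298. ] [4.419897502547413, 4.419897502547629]
```

View pics/top.png

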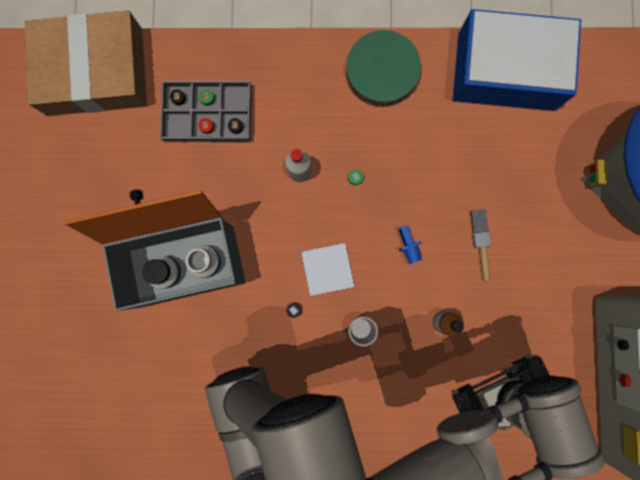

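View pics/side.png

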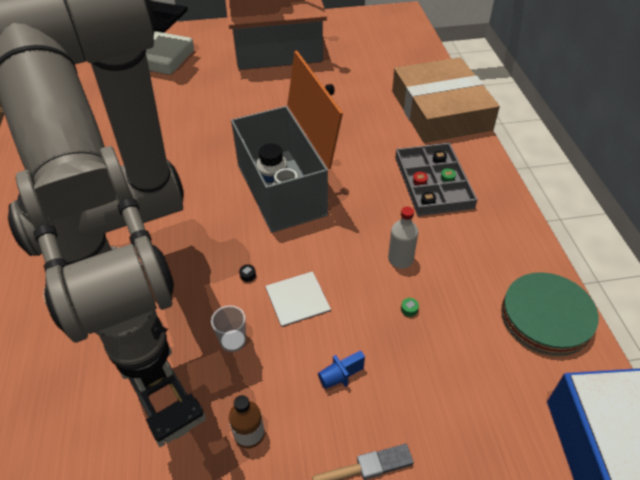

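The top view shows the stopper at about (410,245), with its grip pointing away from the robot. The tile is at (328,268), and the box at (175,265) has the open jar on the right, at (203,262). The lid leans outward. In the side view the stopper is at (342,370) and the box at (280,165).

The tool always points down, so I can't tilt the stopper directly. I'll grip it lying flat, then rotate it upright between the pads against the rim of the box's -x wall. First I'll move above the stopper.

```bash
python3 -m inch '[[0.04,0.002,0,0,1],[0.08,0.004,0,0,1],[0.12,0.006,0,0,1],[0.16,0.008,0,0,1],[0.20,0.01,0,0,1],[0.24,0.012,0,0,1],[0.28,0.014,0,0,1],[0.31,0.015,0,0,1]]'
cat >> h.py <<'E'
np.set_printoptions(precision=1,suppress=True)
def meas(P,names):
    for t in names:
        rs=[];s=""
        for n,p in P.items():
            q=tip_of(p,t)
            if q:
                s+=f" {n}:{np.round(q[0]['centre'],1)} c{q[0]['conf']:.2f}"
                if q[0]['conf']>.3: rs.append(ray(p,q[0]['centre'],n[0]=="w"))
        print(t,s,*(tri(rs) if len(rs)>1 else ()))
def mask(p,t):
    q=trace(p,t);return q[0]["pixels"] if q else None
def topaxis(p,t,z,fish=False):
    m=mask(p,t);ys,xs=np.nonzero(m)
    pts=np.array([atz(ray(p,(x,y),fish),z)[:2] for x,y in zip(xs,ys)]).astype(np.float32)
    (c,s,a)=cv2.minAreaRect(pts);return np.array(c),s,a,pts
E
python3 - <<'E'
from h import *
st()
P={n:capture(n) for n in("side","top","wrist")}
save(P["wrist"],"w1.png")
meas(P,"stopper stopper_flange stopper_grip tile jar jar_mouth box capped_jar lid_hinge lid_handle".split())
c,s,a,pts=topaxis(P["wrist"],"stopper",48,True);print("wrist rect z48",c,s,a)
E
```

```text
time: 2.32
tool_pos: [514.4, -352.8, 404.6]
tcp_rot: [3.141, -0.001, 0.445]
contact_force: [-0.4, -1.7, -1.0]
grip_width: 91.7
finger_force: 0.0
{'time': 2.317, 'tool_pos': [514.418, -352.84, 404.592], 'tcp_rot': [3.141, -0.001, 0.445], 'joint_positions': [-0.724, 0.527, 1.23, 0.001, 1.385, 0.401], 'contact_force': [-0.372, -1.689, -1.002], 'grip_width': 91.719, 'finger_force': 0.0}
stopper  side:[284.4 172.8] c0.66 wrist:[318.8 240.6] c0.93 [ 533.5 -284.3  488.1] [82.0085953342349, 82.00859533423493]
stopper_flange  side:[339.3 372.4] c0.79 top:[411.2 248.2] c0.46 wrist:[318.3 366.2] c0.74 [ 499.3 -374.2  165. ] [49.3179049610855, 50.210889406346666, 47.12808483758442]
stopper_grip  side:[354.6 360. ] c0.70 top:[408.1 231.6] c0.66 wrist:[322.8 164.2] c0.85 [ 566.4 -338.3   47.3] [2.0817948424820454, 5.145174415098225, 5.120439452329772]
tile  side:[296.8 298. ] c0.70 top:[325.2 268.9] c0.95 wrist:[124.8 165.5] c0.95 [ 471.7 -129.7   -1.1] [0.3411473937136874, 3.2863590267976264, 3.5211669148131297]
jar  top:[205.6 261.5] c0.66
jar_mouth  side:[285. 170.] c0.63 top:[197.6 261.7] c0.68 wrist:[319.5 239.6] c0.30 [487.5 184.2 119.3] [2.030815087886923, 2.0308150878867637]
box  top:[188.5 266.8] c0.92 wrist:[320.5 200.1] c0.18
capped_jar  side:[271.1 176.1] c0.63 top:[164.6 274.5] c0.69 wrist:[320.1 365.2] c0.63 [ 504.4 -110.5  466.2] [98.51109943987512, 253.73051022286364, 224.5382557376474]
lid_hinge  side:[306.7 136.7] c0.86 top:[158.4 232.9] c0.65 [556.  273.6 146.4] [3.2705906806522353, 3.2705906806520613]
lid_handle  side:[329.   89.9] c0.81 top:[137.5 194.9] c0.82 wrist:[321.3 237.8] c0.54 [ 579.2 -114.   653.4] [97.82896177426956, 229.5071049240701, 183.62025612771134]
wrist rect z48 [ 538.4 -345. ] (96.68208312988281, 50.817935943603516) 25.855194091796875
```

View pics/w1.png

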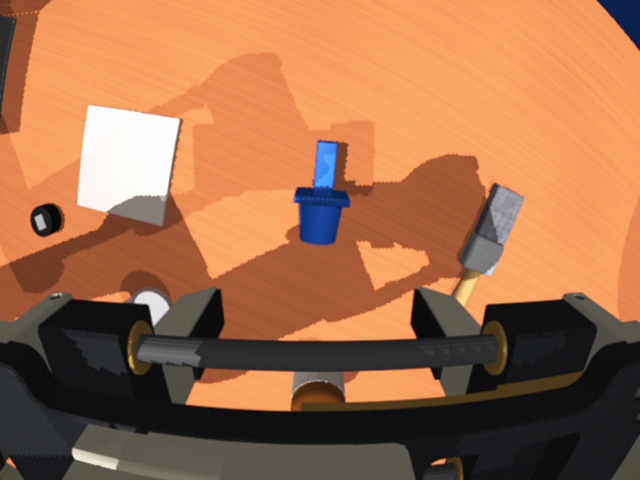

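The wrist view shows the stopper with its plug end at (318,240) and its grip end at (327,142), slightly clockwise of tool x. I'll work out its axis.

Run:
```python
from h import *
P={n:capture(n) for n in("side","top","wrist")}
w=P["wrist"]
m=mask(w,"stopper")
ys,xs=np.nonzero(m);print("rows",ys.min(),ys.max())
for r in range(ys.min()+2,ys.max(),12): print(r,xs[ys==r].min(),xs[ys==r].max(),end="; ")
q0=tip_of(w,"stopper")[0]["centre"];q1=tip_of(w,"stopper_grip")[0]["centre"];qf=tip_of(w,"stopper_flange")[:2]
a=atz(ray(w,q0,1),26);b=atz(ray(w,q1,1),26);print("\nwrist z26",a,b,np.linalg.norm(b-a),np.arctan2(*(b-a)[1::-1]),qf)
# grip centreline from mask, top edge z=52
c=[]
for r in range(150,186,3):
    x=xs[ys==r]; c.append(atz(ray(w,((x.min()+x.max())/2,r),1),52)[:2])
c=np.array(c);d=np.polyfit(c[:,0],c[:,1],1);print("grip line yaw",np.arctan(d[0]),c[0],c[-1])
for n in("side","top"):
    mm=mask(P[n],"stopper")
    for t in("stopper","stopper_grip","stopper_flange"):
        q=tip_of(P[n],t)
        if q: print(n,t,q[0]["conf"],atz(ray(P[n],q[0]["centre"]),26))
    if mm is not None:
        yy,xx=np.nonzero(mm);print(n,"mask centroid",xx.mean(),yy.mean(),atz(ray(P[n],(xx.mean(),yy.mean())),30), tri([ray(P[n],(xx.mean(),yy.mean())),ray(w,(xs.mean(),ys.mean()),1)]))
```

```text
rows 135 239
137 316 332; 149 314 333; 161 314 333; 173 312 332; 185 294 334; 197 293 348; 209 298 340; 221 298 337; 233 298 335; 
wrist z26 [ 492.5 -363.1   26. ] [ 559.7 -336.3   26. ] 72.25648844078002 0.37875604459014833 [{'centre': [317.4, 194.2], 'conf': 0.75}]
grip line yaw 0.266687486756156 [ 571.6 -332.2] [ 541.  -337.3]
side stopper 0.94 [ 488.1 -367.2   26. ]
side stopper_grip 0.66 [ 565.7 -337.2   26. ]
side stopper_flange 0.89 [ 532.2 -352.6   26. ]
side mask centroid 341.17745098039217 369.54901960784315 [ 535.9 -347.6   30. ] (array([ 533. , -349. ,   34.7]), [2.583100220777892, 2.583100220778153])
top stopper_grip 0.43 [ 569.6 -337.5   26. ]
top stopper_flange 0.53 [ 527.  -351.6   26. ]
top mask centroid 404.7226277372263 233.24817518248176 [ 568.3 -335.3   30. ] (array([ 551.9, -327.4,  147. ]), [12.231178098539186, 12.231178098539239])
```

```bash
python3 -m inch '[[0.01,0.001,0.035,0.03,1],[0.02,0.002,0.07,0.05,1],[0.031,0.004,0.1,0.07,1],[0.031,0.004,0.1,0.07,1]]'
cat > sm.py <<'E'
from h import *
w=capture("wrist");s=capture("side")
for t in ("stopper","stopper_grip","stopper_flange"):
    a=tip_of(w,t);b=tip_of(s,t)
    if a: print(t,a[0]["centre"],round(a[0]["conf"],2),atz(ray(w,a[0]["centre"],1),26), tri([ray(w,a[0]["centre"],1),ray(s,b[0]["centre"])]) if b else "")
m=mask(w,"stopper");ys,xs=np.nonzero(m)
for r in range(ys.min()+2,ys.max(),14):
    x=xs[ys==r];print(r,x.min(),x.max(),[atz(ray(w,(u,r),1),z)[:2].tolist() for z in(26,52) for u in ((x.min()+x.max())/2,)])
E
python3 sm.py
```

```text
time: 5.1
tool_pos: [541.5, -343.2, 297.9]
tcp_rot: [-3.132, 0.005, 0.374]
contact_force: [-1.8, 1.1, -0.6]
grip_width: 91.7
finger_force: 0.0
stopper [324.3, 310.8] 0.73 [ 492.3 -365.2   26. ] (array([ 491.7, -364.3,   26.9]), [1.2418700502658697, 1.241870050265859])
stopper_grip [323.8, 215.2] 0.64 [ 561.6 -337.2   26. ] (array([ 565.4, -338.3,   30.1]), [3.2705205821802146, 3.2705205821800263])
stopper_flange [321.0, 262.8] 0.71 [ 528.  -348.4   26. ] (array([ 533.5, -350.1,   30.8]), [4.454153614850082, 4.454153614850115])
179 312 335 [[585.1721121069157, -327.60917665884017], [588.3491194017063, -326.1702887757158]]
193 310 339 [[576.3717329742404, -331.8295597713182], [580.4549195733917, -329.9560969937098]]
207 310 338 [[567.0762281643489, -335.1450009280514], [572.1165773988048, -332.9301455677186]]
221 310 338 [[557.7614823372799, -338.8427854143907], [563.760975463904, -336.2471673933828]]
235 310 337 [[548.1402434688048, -342.2866338597578], [555.1304402246114, -339.33640109528284]]
249 287 358 [[538.1750024436759, -345.47802441013044], [546.1913248974552, -342.1991726139887]]
263 283 361 [[528.091223857095, -349.0916609160932], [537.1458778789981, -345.44071121759777]]
277 294 350 [[517.8547034448644, -353.15484695901847], [527.9634169347044, -349.08550902447587]]
291 296 348 [[507.29094787610734, -357.3517928592306], [518.487416396545, -352.85029337130976]]
305 297 345 [[496.072735525754, -360.99544163443005], [508.4243488087701, -356.11875386624683]]
319 304 336 [[484.41596105776887, -364.7880532291791], [497.9678780571634, -359.5208384070103]]
```

```bash
python3 -m inch '[[0.01,0.001,0.03,0,1],[0.02,0.002,0.06,0,1],[0.02,0.002,0.085,0,1],[0.02,0.002,0.085,0,1],[0.02,0.002,0.085,0,1],[0.02,0.002,0.085,0,1]]'; python3 -c "
from h import *
st()"
```

```text
time: 6.05
tool_pos: [561.2, -340.0, 221.7]
tcp_rot: [3.139, -0.001, 0.374]
contact_force: [-0.3, 0.5, 0.5]
grip_width: 92.1
finger_force: 0.0
{'time': 6.05, 'tool_pos': [561.241, -340.013, 221.676], 'tcp_rot': [3.139, -0.001, 0.374], 'joint_positions': [-0.661, 0.753, 1.343, -0.0, 1.043, 0.536], 'contact_force': [-0.271, 0.459, 0.457], 'grip_width': 92.084, 'finger_force': 0.0}
```

```bash
python3 -m inch '[[0,-0.002,0.02,0,1],[0,-0.002,0.036,0,1],[0,-0.002,0.036,0,1],[0,-0.002,0.036,0,0.1],[0,-0.002,0.036,0,0],[0,-0.002,0.036,0,0],[0,-0.002,0.036,0,0],[0,-0.002,0.036,0,0]]'; python3 -m inch '[[0,0,0,0,0],[0,0,0,0,0],[0,0,0,0,0]]'
```

```text
time: 6.72
tool_pos: [560.4, -337.8, 184.8]
tcp_rot: [3.14, -0.001, 0.374]
contact_force: [-0.6, 0.4, -0.2]
grip_width: 62.6
finger_force: 0.0
time: 6.97
tool_pos: [560.2, -337.6, 183.8]
tcp_rot: [3.141, -0.0, 0.374]
contact_force: [-0.3, 0.7, -0.7]
grip_width: 43.0
finger_force: 0.0
```

```bash
python3 -m inch '[[0,0,0,0,0],[0,0,0,0,0],[0,0,0,0,0],[0,0,0,0,0],[0,0,0,0,0],[0,0,0,0,0],[0,0,0,0,0]]'; python3 -m inch '[[0,0,-0.02,0,0],[0,0,-0.06,0,0],[0,0,-0.1,0,0],[0,0,-0.14,0,0],[0,0,-0.18,0,0],[0,0,-0.22,0,0],[0,0,-0.22,0,0]]'
python3 - <<'E'
from h import *
P={n:capture(n) for n in("side","top","wrist")}
w=P["wrist"];cv2.imwrite("pics/w2.png",np.hstack([w["color"][150:450,200:450],P["side"]["color"][200:500,230:480]])[:,:,::-1])
# box from top view
for n in("top","side"):
    m=mask(P[n],"box");print(n,m is not None)
    if m is not None:
        c,_=cv2.findContours(m.astype(np.uint8),0,1);c=max(c,key=cv2.contourArea)
        print(cv2.approxPolyDP(c,6,True)[:,0].tolist())
    m=mask(P[n],"lid_handle")
    if m is not None:
        c,_=cv2.findContours(m.astype(np.uint8),0,1);c=max(c,key=cv2.contourArea)
        print("lid",cv2.approxPolyDP(c,4,True)[:,0].tolist())
meas({k:P[k] for k in("side","top")},["jar_mouth","jar","capped_jar","lid_hinge","lid_handle","box","tile"])
E
```

```text
time: 7.55
tool_pos: [560.2, -337.6, 183.7]
tcp_rot: [-3.142, 0.0, 0.374]
contact_force: [-0.1, -0.7, -0.9]
grip_width: 17.7
finger_force: 29.9
time: 8.13
tool_pos: [560.7, -337.8, 413.7]
tcp_rot: [3.128, -0.008, 0.374]
contact_force: [0.3, -0.6, 0.9]
grip_width: 17.4
finger_force: 29.9Traceback (most recent call last):
  File "<stdin>", line 3, in <module>
    return _nx.concatenate(arrs, 1, dtype=dtype, casting=casting)
           ~~~~~~~~~~~~~~~^^^^^^^^^^^^^^^^^^^^^^^^^^^^^^^^^^^^^^^
ValueError: all the input array dimensions except for the concatenation axis must match exactly, but along dimension 0, the array at index 0 has size 300 and the array at index 1 has size 280
```

```bash
cat > bm.py <<'E'
from h import *
import sys
P={n:capture(n) for n in("side","top","wrist")}
w=P["wrist"];cv2.imwrite("pics/"+sys.argv[1],np.hstack([w["color"][150:430,180:480],P["side"]["color"][120:400,200:560]])[:,:,::-1])
for n in("top","side"):
  for t in("box","lid_handle"):
    m=mask(P[n],t)
    if m is not None:
        c,_=cv2.findContours(m.astype(np.uint8),0,1);c=max(c,key=cv2.contourArea)
        print(n,t,cv2.approxPolyDP(c,4,True)[:,0].tolist())
meas({k:P[k] for k in("side","top")},["jar_mouth","jar","capped_jar","lid_hinge","lid_handle","box","tile"])
E
python3 bm.py w2.png
```

```text
top box [[65, 221], [102, 246], [116, 310], [244, 282], [233, 226], [199, 190], [143, 202], [142, 191], [133, 189], [129, 206]]
top lid_handle [[64, 222], [106, 243], [219, 214], [201, 190], [142, 202], [142, 190], [133, 189], [131, 206]]
side box [[245, 177], [270, 231], [323, 216], [314, 196], [294, 184], [266, 185]]
side lid_handle [[294, 52], [290, 91], [312, 106], [318, 121], [337, 131], [342, 112], [330, 96], [334, 86], [323, 85]]
jar_mouth  side:[283.4 175. ] c0.54 top:[196.6 258.5] c0.64 [489.8 193.4  95. ] [4.709674412113648, 4.709674412113779]
jar  side:[403.8 259. ] c0.66 top:[205.  260.7] c0.88 [ 653.9  163.9 -177.3] [169.1026960904128, 169.10269609041282]
capped_jar  top:[166.2 275.7] c0.86
lid_hinge  side:[307.  134.4] c0.69 top:[158.4 228.2] c0.75 [561.4 270.7 156.2] [1.5028963796333656, 1.502896379633474]
lid_handle  side:[329.8  86.4] c0.77 top:[137.7 194.7] c0.75 [618.7 269.2 294.5] [0.9965551356437685, 0.9965551356437967]
box  side:[282.4 184.8] c0.97 top:[188.6 265.9] c0.91 [480.7 232.2  25.7] [2.2165205330221935, 2.216520533022093]
tile  side:[299.7 297.4] c0.76 top:[326. 269.] c0.76 [ 476.4 -129.9   -0.1] [2.443381197648771, 2.4433811976488053]
```

View pics/w2.png

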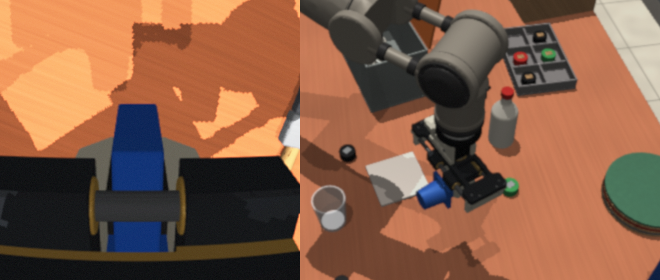

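The stopper is held between the pads. Next I'll fit the box rim and lid angle from the pixel corners of the top and side views.

Run:
```python
from h import *
from scipy.optimize import least_squares
t=capture("top");s=capture("side");
A=atz(ray(t,(116,310)),160);B=atz(ray(t,(244,282)),160);C=atz(ray(t,(104,246)),160)
print("corners",A,B,np.linalg.norm(A-B),C,np.linalg.norm(C-A))
# side view first image: corners of rim: (-x,+y)?(233,118) (-x,-y)(275,177) box rim, (+x,-y)(325,163)
def res(v):
    x,y,a,th=v;Rz=R.from_euler("z",a)
    b=lambda p:Rz.apply(p)+[x,y,0]
    def lid(p):
        c,sn=np.cos(th),np.sin(th);return b([80+p[0]*c+p[2]*sn,p[1],160-p[0]*sn+p[2]*c])
    o=[]
    def add(cam,X,uv,w=1): o.extend(w*(proj(cam,X)-np.array(uv)))
    add(t,b([-80,145,160]),(116,310));add(t,b([-80,-145,160]),(244,282))
    add(s,b([-80,-145,160]),(275,178));add(s,b([80,-145,160]),(326,162));add(s,b([-80,145,160]),(233,118))
    add(t,lid([-130,0,43]),(137.7,194.5));add(s,lid([-130,0,43]),(329.5,87.5))
    add(t,lid([-160,145,0]),(66,222));add(t,lid([-160,-145,8]),(203,191))
    add(t,lid([0,0,0]),(158.2,231),.7);add(s,lid([0,0,0]),(307.5,136),.7)
    return np.array(o)
r=least_squares(res,[480,240,.2,1.8],loss="soft_l1");print(r.x.round(3).tolist(),res(r.x))
x,y,a,th=r.x
f=R.from_euler("z",a)
print("rim mid -x",f.apply([-80,0,160])+[x,y,0],"jar est",f.apply([0,-57,93])+[x,y,0],"tile a",)
m=mask(t,"tile");ys,xs=np.nonzero(m);pts=np.array([atz(ray(t,(u,v)),8)[:2] for u,v in zip(xs,ys)],np.float32);print("tile",cv2.minAreaRect(pts))
```

```text
corners [369.1 362.1 160. ] [436.9  63.  160. ] 306.75981499337087 [519.2 397.5 160. ] 154.22556641655203
[482.075, 242.152, 0.228, 1.721] [-1.3 -1.  -8.5 -0.  -8.   9.7  3.4  8.  -1.   1.1 -0.1  0.   0.2  2.1
 -0.8  2.6 -0.2 -0.8  2.8 -1.2  0.1 -0.2]
rim mid -x [404.1 224.1 160. ] jar est [494.9 186.6  93. ] tile a
tile ((474.514404296875, -132.90362548828125), (120.76036834716797, 119.54151153564453), 11.608089447021484)
```

```bash
python3 -m inch '[[0,-0.04,0,0,0],[0,-0.08,0,0,0],[0,-0.12,0,0,0],[0,-0.16,0,0,0],[0,-0.2,0,0,0],[0,-0.24,0,0,0],[0,-0.28,0,0,0],[0,-0.32,0,0,0]]'; python3 -m inch '[[0,-0.04,0,0.05,0],[0,-0.08,0,0.1,0],[0,-0.12,0,0.14,0],[0,-0.16,0,0.14,0],[0,-0.2,0,0.14,0],[0,-0.24,0,0.14,0],[0,-0.248,0,0.14,0],[0,-0.248,0,0.14,0]]'
python3 - <<'E'
from h import *
st()
P={n:capture(n) for n in("side","top","wrist")}
save(P["wrist"],"w3.png")
meas(P,["jar_mouth","jar","capped_jar","lid_hinge","lid_handle","box","stopper","stopper_flange","stopper_grip"])
E
```

```text
time: 10.15
tool_pos: [442.2, -38.1, 404.0]
tcp_rot: [3.141, -0.001, 0.373]
contact_force: [1.5, 0.5, 0.2]
grip_width: 17.8
finger_force: 29.9
time: 10.82
tool_pos: [351.6, 193.1, 404.0]
tcp_rot: [-3.141, -0.001, 0.239]
contact_force: [0.5, 0.1, -0.6]
grip_width: 18.0
finger_force: 29.9
{'time': 10.817, 'tool_pos': [351.597, 193.135, 404.0], 'tcp_rot': [-3.141, -0.001, 0.239], 'joint_positions': [0.311, 0.113, 1.831, 0.0, 1.197, 1.643], 'contact_force': [0.498, 0.119, -0.644], 'grip_width': 17.958, 'finger_force': 29.934}
jar_mouth  side:[287.  171.9] c0.77 top:[195.7 259.2] c0.83 wrist:[355.8  66.8] c0.85 [491.4 193.6 102.6] [3.7890560288034645, 1.032754620931314, 4.788195320404818]
jar  top:[204.7 262.5] c0.72 wrist:[349.1  80.9] c0.92 [487.7 191.5  19. ] [0.3595847965443488, 0.35958479654445086]
capped_jar  side:[273.1 178.1] c0.83 top:[165.5 272.7] c0.68 wrist:[241.8  89. ] c0.96 [460.7 300.   -6.6] [1.8416427306320193, 3.2763102718144905, 3.4634473937009695]
lid_hinge  side:[306.2 136.7] c0.91 top:[157.8 230.6] c0.95 wrist:[294.6  76.4] c0.37 [522.8 244.4 173.1] [31.31609592797213, 37.648097388718554, 64.8160473739712]
lid_handle  side:[328.5  90.1] c0.64 top:[137.3 195.2] c0.60 [618.4 275.6 280.2] [0.8246082348978991, 0.8246082348980076]
box  side:[279.7 189.7] c0.96 top:[187.2 268.6] c0.76 wrist:[295.4  76.9] c0.75 [476.3 243.6  -0.8] [1.4032096173065056, 4.1126377139071, 5.401760947753391]
stopper  top:[186.5 351.3] c0.64
stopper_flange  side:[211.8 136.5] c0.78 top:[176.7 334.7] c0.78 wrist:[319.3 387.4] c0.79 [323.6 185.8 249.9] [2.459302649327, 4.39973327750826, 2.8153787731999866]
stopper_grip  side:[225.8 130.8] c0.63 wrist:[313.7 323.1] c0.63 [358.1 193.7 253. ] [0.10600497735119417, 0.10600497735109464]
```

View pics/w3.png

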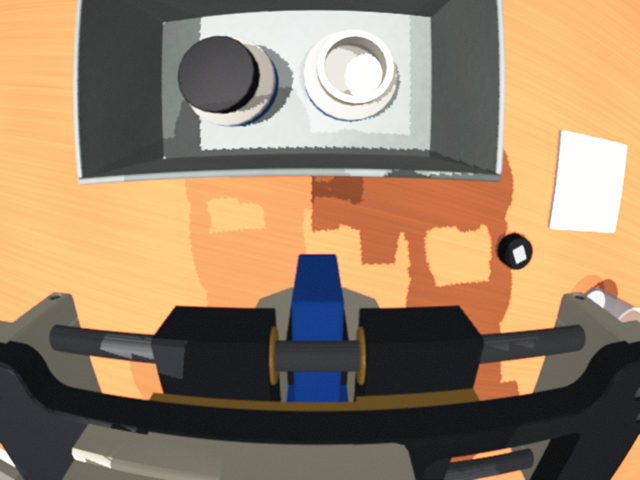

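The wrist view shows the box's front outer rim running from (79,183) to (502,180). The open jar's mouth is at (356,67) and the capped jar at (218,75). The stopper's grip is between the pads at (318,325).

Run:
```python
from h import *
w=capture("wrist");K=np.array(w["intrinsics"])
A=atz(ray(w,(79,183),1),160);B=atz(ray(w,(502,180.5),1),160);C=[atz(ray(w,uv,1),160) for uv in((180,181),(300,177.5),(400,178.5))]
d=A-B;L=np.linalg.norm(d);a=np.arctan2(-d[0],d[1]);print(A,B,L,"yaw",a,*C)
ex=np.array([np.cos(a),np.sin(a)])
mid=(A+B)[:2]/2;print("centre",mid+80*ex, "d front edges",[c[:2]@ex for c in(A,B,*C)])
o=get_obs();p=o["tool_pos"];print("P ahead distance",mid@ex-p[:2]@ex)
m=mask(w,"jar");
for uv,z in(((355.8,66.8),93),):print("mouth z93",atz(ray(w,uv,1),z))
# stopper_flange edge-on check
```

```text
[367.6 366.9 160. ] [433.5  85.  160. ] 289.49240633302713 yaw 0.22950016054963307 [383.2 288.  160. ] [401.2 213.5 160. ] [415.5 153.7 160. ]
centre [478.4 244.1] d front edges [np.float64(441.4276431681043), np.float64(441.4276431681042), np.float64(438.67916858663943), np.float64(439.2741115194306), np.float64(439.52608609248404)]
P ahead distance 54.40907436200206
mouth z93 [488.1 192.8  93. ]
```

```bash
python3 -m inch '[[0.015,0,0.015,0.01,0],[0.03,0,0.03,0.01,0],[0.035,0,0.045,0.01,0],[0.035,0,0.053,0.01,0],[0.035,0,0.053,0.01,0],[0.035,0,0.053,0.01,0]]';python3 -m inch '[[0,0,0.003,0,0],[0,0,0.006,0,0],[0,0,0.008,0,0],[0,0,0.008,0,0]]'
```

```text
time: 12.92
tool_pos: [386.5, 199.2, 350.6]
tcp_rot: [3.141, 0.001, 0.224]
contact_force: [0.1, 0.1, -1.1]
grip_width: 17.5
finger_force: 29.9
time: 13.25
tool_pos: [386.7, 199.3, 343.5]
tcp_rot: [3.142, -0.001, 0.224]
contact_force: [-1.2, -1.5, 2.5]
grip_width: 18.3
finger_force: 30.0
```

```bash
python3 -m inch '[[-0.003,0,0.003,0,0],[-0.006,0,0.006,0,0],[-0.008,0,0.009,0,0],[-0.0105,0,0.0125,0,0],[-0.012,0,0.0165,0,0],[-0.013,0,0.0205,0,0],[-0.013,0,0.0205,0,0]]'
python3 - <<'E'
from h import *
P={n:capture(n) for n in("side","wrist")}
cv2.imwrite("pics/w4.png",np.hstack([P["wrist"]["color"][150:430,180:480],P["side"]["color"][60:340,120:480]])[:,:,::-1])
E
```

```text
time: 13.83
tool_pos: [374.7, 196.6, 324.0]
tcp_rot: [-3.141, -0.006, 0.224]
contact_force: [-1.5, -0.8, 9.5]
grip_width: 17.7
finger_force: 30.0
```

View pics/w4.png

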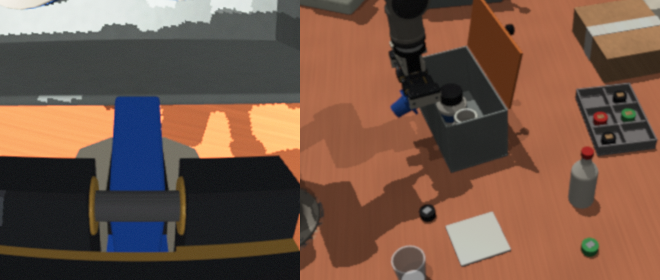

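The plug is tilting down at (400,105) in the side half, and the contact force is a gentle 9.5 N. I'll continue the arc.

```bash
python3 -m inch '[[-0.0005,0,0.004,0,0],[-0.0005,0,0.008,0,0],[0,0,0.012,0,0],[0.0013,0,0.0165,0,0],[0.003,0,0.02,0,0],[0.005,0,0.0235,0,0],[0.006,0,0.0235,0,0],[0.007,0,0.0235,0,0]]'
python3 - <<'E'
from h import *
P={n:capture(n) for n in("side","wrist")}
cv2.imwrite("pics/w5.png",np.hstack([P["wrist"]["color"][150:430,180:480],cv2.resize(P["side"]["color"][70:210,140:320],None,fx=2,fy=2)])[:,:,::-1])
E
```

```text
time: 14.6
tool_pos: [379.1, 197.6, 298.1]
tcp_rot: [3.141, 0.007, 0.224]
contact_force: [-10.7, -2.0, 2.9]
grip_width: 17.9
finger_force: 38.0
```

View pics/w5.png

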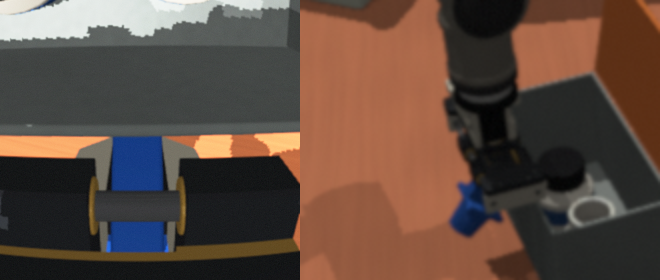

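The plug still leans a little outward, so I'll press the flat face a bit more against the wall.

```bash
python3 -m inch '[[0.001,0,0,0,0],[0.002,0,0,0,0],[0.003,0,0,0,0],[0.003,0,0,0,0]]'
cat > tilt.py <<'E'
from h import *
from scipy.optimize import least_squares
import sys
# mask IoU fit of tilt in the side view: project solid points about P
def model(P,tilt,yaw,off,roll=0):
    pts=[]
    for x,r in((0,18),(10,19),(20,20),(30,21),(40,22)):
        for k in np.linspace(0,2*np.pi,24,endpoint=False): pts.append((x,r*np.cos(k),r*np.sin(k)))
    for x in(40,48): pts+=[(x,a,b) for a in(-26,26) for b in(-26,26)]
    pts=np.array(pts)-[off,0,0]
    # stopper x at tilt: 0 = horizontal along tool x, 90 = up
    t=np.radians(tilt);h=np.array([np.cos(yaw),np.sin(yaw),0]);u=np.array([0,0,1.])
    ex=np.cos(t)*h+np.sin(t)*u;ez=-np.sin(t)*h+np.cos(t)*u;ey=np.cross(ez,ex)
    return P+pts@np.array([ex,ey,ez])
def fit(cam="side"):
    s=capture(cam);o=get_obs();P=np.array(o["tool_pos"])-[0,0,159];yaw=o["tcp_rot"][2]
    hsv=cv2.cvtColor(s["color"],cv2.COLOR_RGB2HSV)
    m0=((hsv[...,0]>105)&(hsv[...,0]<130)&(hsv[...,1]>150)).astype(np.uint8)
    c=proj(s,P);roi=np.zeros_like(m0);cv2.circle(roi,tuple(int(v) for v in c),60,1,-1);m0&=roi
    best=[]
    for du in range(-4,5):
     for dv in range(-4,5):
      for tilt in range(0,121,5):
        X=model(P,tilt,yaw,74);uv=np.array([proj(s,x) for x in X])+[du,dv]
        m=np.zeros_like(m0)
        n=120
        cv2.fillConvexPoly(m,cv2.convexHull(uv[:n].astype(np.int32)),1);cv2.fillConvexPoly(m,cv2.convexHull(uv[n:].astype(np.int32)),1)
        # plug/flange part only: ignore model-free mask near fingers
        best.append(((m&m0).sum()/ (m|m0).sum(),tilt,du,dv))
    best.sort(reverse=True);return best[:8],m0.sum()
if __name__=="__main__": print(fit())
E
python3 tilt.py
```

```text
time: 15.03
tool_pos: [380.2, 197.9, 297.7]
tcp_rot: [3.141, 0.013, 0.224]
contact_force: [-18.1, -2.7, 7.0]
grip_width: 18.0
finger_force: 38.1
([(np.float64(0.5515151515151515), 35, -1, -2), (np.float64(0.5460122699386503), 30, 0, -1), (np.float64(0.5421686746987951), 35, 0, -2), (np.float64(0.5421686746987951), 35, -1, -1), (np.float64(0.5421686746987951), 35, -1, -3), (np.float64(0.5421686746987951), 35, -2, -2), (np.float64(0.539714867617108), 30, 1, -1), (np.float64(0.539714867617108), 30, -1, -1)], np.uint64(311))
```

Run:
```python
from h import *
P={n:capture(n) for n in("side","top","wrist")}
for t in("stopper","stopper_flange","stopper_grip"):
    for n in P:
        q=tip_of(P[n],t)
        for k in q[:2]: print(t,n,np.round(k["centre"],1),round(k["conf"],2),end=" | ")
    print()
s=P["side"];o=get_obs();p=np.array(o["tool_pos"])-[0,0,159];yaw=.226
h=np.array([np.cos(yaw),np.sin(yaw),0])
for th in(0,30,45,60,75,90):
    t=np.radians(th);e=np.cos(t)*h+np.sin(t)*np.array([0,0,1.])
    print(th,*[ (n,proj(P[n],p-e*74),proj(P[n],p-e*34)) for n in("side","top")])
m=mask(s,"stopper")
hsv=cv2.cvtColor(s["color"],cv2.COLOR_RGB2HSV);m=((hsv[...,0]>105)&(hsv[...,0]<130)&(hsv[...,1]>130));m[:, :180]=0;m[220:]=0;m[:,300:]=0
for r in range(100,220,3):
    x=np.nonzero(m[r])[0]
    if len(x)>2: print(r,x.min(),x.max(),len(x),end="; ")
```

```text
stopper side [218.8 185.1] 0.82 | stopper top [202.3 327.6] 0.83 | stopper wrist [318.9 373.6] 0.61 | 
stopper_flange side [231.2 173.4] 0.66 | stopper_flange side [236.6 161. ] 0.66 | stopper_flange top [355.8 175.9] 0.66 | stopper_flange top [193.1 319.3] 0.58 | 
stopper_grip side [238.9 161. ] 0.65 | stopper_grip top [191.6 306.4] 0.58 | stopper_grip top [157.  231.4] 0.34 | stopper_grip wrist [317.2 360.1] 0.67 | 
0 ('side', array([211.9, 173.3]), array([227.5, 169.1])) ('top', array([194.5, 336.2]), array([191.3, 319.6]))
30 ('side', array([218. , 183.3]), array([230.2, 173.8])) ('top', array([197.8, 330.6]), array([192.8, 317.2]))
45 ('side', array([223.3, 186.5]), array([232.6, 175.3])) ('top', array([198.4, 325.3]), array([193.2, 314.8]))
60 ('side', array([229.7, 188.3]), array([235.5, 176.2])) ('top', array([198.5, 318.9]), array([193.2, 311.8]))
75 ('side', array([236.7, 188.5]), array([238.8, 176.3])) ('top', array([197.8, 311.7]), array([192.9, 308.4]))
90 ('side', array([243.9, 187.3]), array([242.1, 175.8])) ('top', array([196.6, 304.2]), array([192.4, 304.9]))
163 220 230 11; 166 222 230 9; 169 222 230 9; 172 221 231 11; 175 219 231 13; 178 217 272 32; 181 216 272 22; 184 218 227 10;
```

```bash
python3 -m inch '[[-0.01,0,0,0,0],[-0.03,0,0,0,0],[-0.03,0,-0.03,0,0],[-0.03,0,-0.06,0,0],[-0.03,0,-0.06,0,0],[-0.03,0,-0.06,0,0]]'
cat > pose.py <<'E'
from h import *
def dat():
    P={n:capture(n) for n in("side","top")}
    o=get_obs();p=np.array(o["tool_pos"])-[0,0,159];yaw=o["tcp_rot"][2]
    D={}
    for t in("stopper","stopper_flange","stopper_grip"):
        rs=[];u=[]
        for n in P:
            q=tip_of(P[n],t)
            if q and np.linalg.norm(np.array(q[0]["centre"])-proj(P[n],p))<60: rs.append(ray(P[n],q[0]["centre"]));u.append((n,np.round(q[0]["centre"],1).tolist(),round(q[0]["conf"],2)))
        if len(rs)>1:
            X,e=tri(rs);d=X-p;D[t]=X
            print(t,u,"fwd %.1f left %.1f up %.1f"%(d[0]*np.cos(yaw)+d[1]*np.sin(yaw),-d[0]*np.sin(yaw)+d[1]*np.cos(yaw),d[2]),np.round(e,1))
        else: print(t,u)
    return P,p
if __name__=="__main__":
    P,p=dat()
    import sys
    if len(sys.argv)>1:
        c=proj(P["side"],p).astype(int);im=P["side"]["color"][max(c[1]-45,0):c[1]+55,c[0]-60:c[0]+60]
        cv2.imwrite("pics/"+sys.argv[1],cv2.resize(im,None,fx=5,fy=5,interpolation=cv2.INTER_CUBIC)[:,:,::-1])
E
python3 pose.py z1.png
```

```text
time: 16.23
tool_pos: [354.8, 192.1, 360.2]
tcp_rot: [-3.141, -0.005, 0.224]
contact_force: [-0.2, 0.6, -0.5]
grip_width: 17.8
finger_force: 38.0
stopper [('side', [205.9, 168.4], 0.56), ('top', [192.9, 341.5], 0.77)] fwd -58.5 left 0.8 up -41.5 [0.9 0.9]
stopper_flange [('side', [220.1, 155.9], 0.65), ('top', [188.1, 330.6], 0.67)] fwd -25.1 left -3.8 up -9.4 [4.7 4.7]
stopper_grip [('side', [222.0, 142.2], 0.95), ('top', [184.6, 319.2], 0.78)] fwd -6.8 left -10.9 up 32.3 [4.4 4.4]
```

View pics/z1.png

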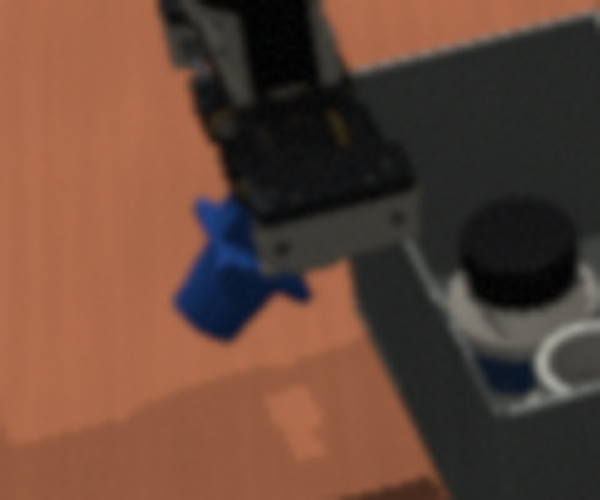

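The stopper is tilted about 44°, and it also slid roughly 11 mm sideways in the pads. To finish the turn I'll push the plug end backwards against the inner face of the box's -x wall, high above the jars, where the lever is long.

```bash
python3 -m inch '[[0,0,-0.03,0,0],[0.02,0,-0.045,0,0],[0.06,0,-0.045,0,0],[0.1,0,-0.045,0,0],[0.134,0,-0.045,0,0],[0.134,0,-0.02,0,0],[0.134,0,0.01,0,0],[0.134,0,0.022,0,0]]';python3 -m inch '[[0,0,0,0,0],[0,0,0,0,0]]'; python3 pose.py
```

```text
time: 17.3
tool_pos: [485.0, 221.4, 332.4]
tcp_rot: [3.141, 0.006, 0.223]
contact_force: [-1.3, 0.1, -2.0]
grip_width: 18.2
finger_force: 38.0
time: 17.47
tool_pos: [485.4, 221.7, 336.1]
tcp_rot: [3.141, 0.002, 0.224]
contact_force: [-0.3, 0.2, -0.3]
grip_width: 17.5
finger_force: 38.0
stopper [('side', [260.8, 161.8], 0.57), ('top', [187.6, 284.2], 0.75)] fwd -57.9 left -8.3 up -37.8 [0.4 0.4]
stopper_flange [('side', [273.0, 149.0], 0.79), ('top', [177.0, 275.3], 0.66)] fwd -26.7 left 4.6 up -17.0 [7.3 7.3]
stopper_grip [('side', [279.1, 141.5], 0.76), ('top', [175.9, 260.1], 0.66)] fwd -2.5 left -4.1 up 6.7 [1.6 1.6]
```

```bash
python3 -m inch '[[-0.008,0,0,0,0],[-0.014,0,0,0,0],[-0.02,0,-0.003,0,0],[-0.026,0,-0.007,0,0],[-0.031,0,-0.011,0,0],[-0.036,0,-0.015,0,0],[-0.04,0,-0.018,0,0],[-0.04,0,-0.018,0,0]]'; python3 pose.py
```

```text
time: 18.53
tool_pos: [452.4, 214.0, 362.3]
tcp_rot: [-3.14, -0.035, 0.223]
contact_force: [27.3, 5.8, 13.4]
grip_width: 18.0
finger_force: 44.6
stopper [('side', [258.1, 159.6], 0.94), ('top', [186.0, 284.4], 0.45)] fwd -26.7 left -5.2 up -55.7 [2.4 2.4]
stopper_flange [('side', [263.6, 147.1], 0.72)]
stopper_grip [('side', [268.5, 134.7], 0.63), ('top', [175.2, 275.2], 0.55)] fwd 0.1 left -6.5 up 14.5 [3.6 3.6]
```

```bash
python3 -m inch '[[-0.004,0,0,0,0],[-0.008,0,0,0,0],[-0.012,0,0,0,0],[-0.015,0,0,0,0],[-0.015,0,0,0,0]]'; python3 pose.py
```

```text
time: 19.35
tool_pos: [434.8, 210.1, 358.9]
tcp_rot: [-3.141, -0.02, 0.223]
contact_force: [14.5, 4.1, 8.5]
grip_width: 17.9
finger_force: 32.5
stopper [('side', [260.8, 161.4], 0.67), ('top', [188.8, 284.2], 0.49)] fwd -6.7 left -12.3 up -53.9 [0.4 0.4]
stopper_flange [('top', [178.8, 285.8], 0.56)]
stopper_grip [('top', [176.8, 283.2], 0.63)]
```

```bash
python3 -m inch '[[-0.003,0,0,0,0],[-0.004,0,0,0,0],[0.01,0,-0.01,0,0],[0.02,0,-0.04,0,0],[0.02,0,-0.07,0,0],[0.02,0,-0.07,0,0],[0.02,0,-0.07,0,0]]'; python3 pose.py z2.png
```

```text
time: 20.33
tool_pos: [450.8, 213.9, 426.0]
tcp_rot: [-3.141, -0.003, 0.224]
contact_force: [-0.7, 0.5, -1.2]
grip_width: 18.0
finger_force: 30.8
stopper [('side', [264.2, 144.7], 0.56), ('top', [177.6, 276.6], 0.62)] fwd -4.2 left -0.5 up -80.2 [1.5 1.5]
stopper_flange [('side', [263.2, 127.0], 0.83), ('top', [167.3, 276.8], 0.58)] fwd -1.8 left 7.5 up -32.8 [0.3 0.3]
stopper_grip [('top', [167.0, 274.3], 0.41)]
```

View pics/z2.png

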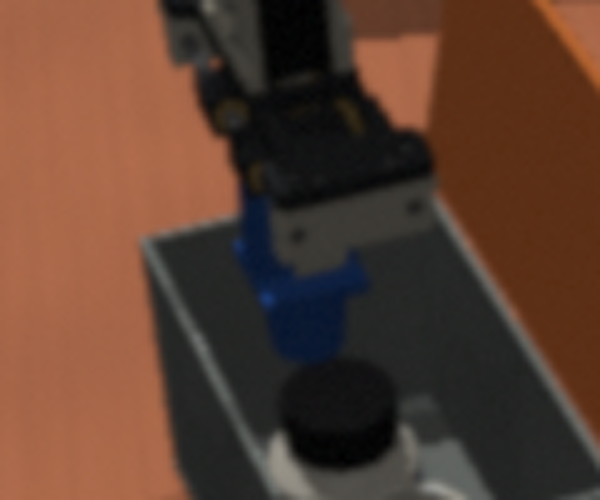

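The picture shows the stopper upright in the fingers, with the plug pointing down at (310,320). I'll carry it to the tile.

```bash
python3 -m inch '[[0,0.03,0,0,0],[-0.006,0.07,0,0,0],[-0.012,0.11,0,0,0],[-0.019,0.15,0,0,0],[-0.026,0.19,0,0,0],[-0.032,0.23,0,0,0],[-0.038,0.27,0,0,0],[-0.044,0.31,0,0,0]]';python3 -m inch '[[-0.006,0.034,0,0,0],[-0.006,0.034,0.04,0,0],[-0.006,0.034,0.08,0,0],[-0.006,0.034,0.12,0,0],[-0.006,0.034,0.15,0,0],[-0.006,0.034,0.16,0,0],[-0.006,0.034,0.16,0,0],[-0.006,0.034,0.16,0,0]]'; python3 pose.py
```

```text
time: 21.4
tool_pos: [476.7, -100.0, 424.6]
tcp_rot: [-3.142, 0.0, 0.224]
contact_force: [0.2, 1.1, -0.9]
grip_width: 17.8
finger_force: 30.8
time: 22.07
tool_pos: [479.3, -132.7, 265.5]
tcp_rot: [3.141, -0.001, 0.224]
contact_force: [-0.4, -0.2, -0.4]
grip_width: 18.1
finger_force: 30.8
stopper [('side', [300.6, 291.4], 0.61)]
stopper_flange [('side', [301.0, 277.6], 0.64)]
stopper_grip [('side', [298.9, 266.4], 0.76)]
```

```bash
python3 -m inch '[[0,0,0.008,0,0],[0,0,0.014,0,0],[0,0,0.018,0,0],[0,0,0.018,0,0],[0,0,0.018,0,0]]'; python3 -m inch '[[0,0,0.003,0,0],[0,0,0.005,0,0],[0,0,0.005,0,0]]'
```

```text
time: 22.88
tool_pos: [478.7, -132.5, 246.1]
tcp_rot: [-3.141, 0.001, 0.224]
contact_force: [-0.3, -0.3, -0.6]
grip_width: 17.9
finger_force: 30.8
time: 23.13
tool_pos: [478.7, -132.5, 241.4]
tcp_rot: [-3.141, 0.0, 0.224]
contact_force: [-0.3, 0.1, -1.0]
grip_width: 17.5
finger_force: 30.8
```

```bash
python3 -m inch '[[0,0,0.002,0,0],[0,0,0.003,0,0],[0,0,0.003,0,0]]'; python3 -m inch '[[0,0,0.002,0,0],[0,0,0.003,0,0],[0,0,0.003,0,0]]'
```

```text
time: 23.38
tool_pos: [478.7, -132.5, 238.5]
tcp_rot: [-3.142, 0.0, 0.224]
contact_force: [0.0, -0.4, -1.2]
grip_width: 17.9
finger_force: 30.8
time: 23.63
tool_pos: [478.7, -132.6, 235.5]
tcp_rot: [-3.141, 0.0, 0.224]
contact_force: [-0.1, -0.2, -1.4]
grip_width: 18.0
finger_force: 30.8
```

```bash
python3 -m inch '[[0,0,0.001,0,0],[0,0,0.002,0,0],[0,0,0.002,0,0]]'; python3 -m inch '[[0,0,0.001,0,0],[0,0,0.002,0,0],[0,0,0.002,0,0]]'; python3 pose.py
```

```text
time: 23.88
tool_pos: [478.8, -132.6, 234.5]
tcp_rot: [3.141, -0.0, 0.224]
contact_force: [-2.5, 0.9, 7.6]
grip_width: 17.7
finger_force: 30.9
time: 24.13
tool_pos: [478.7, -132.5, 234.4]
tcp_rot: [3.14, -0.001, 0.224]
contact_force: [-8.1, 3.0, 27.1]
grip_width: 18.0
finger_force: 31.3
stopper [('side', [297.4, 300.5], 0.48)]
stopper_flange []
stopper_grip [('side', [300.3, 272.4], 0.69)]
```

```bash
python3 -m inch '[[0,0,-0.002,0,0],[0,0,-0.003,0,0],[0,0,-0.003,0,0.4],[0,0,-0.003,0,1],[0,0,-0.003,0,1],[0,0,-0.003,0,1],[0,0,-0.003,0,1],[0,0,-0.003,0,1]]'; python3 -m inch '[[0,0,0,0,1],[0,0,0,0,1],[0,0,-0.03,0,1],[0,0,-0.07,0,1],[0,0,-0.11,0,1],[0,0,-0.15,0,1],[0,0,-0.15,0,1]]'
python3 - <<'E'
from h import *
P={n:capture(n) for n in("side","top","wrist")}
cv2.imwrite("pics/w6.png",np.hstack([P["wrist"]["color"][100:450,150:500],cv2.resize(P["side"]["color"][190:340,220:400],None,fx=2.333,fy=2.3334)])[:350,:,::-1])
meas(P,["stopper","stopper_flange","stopper_grip"])
m=mask(P["wrist"],"stopper");ys,xs=np.nonzero(m);print(cv2.minAreaRect(np.c_[xs,ys].astype(np.float32)))
E
```

```text
time: 25.2
tool_pos: [478.8, -132.6, 234.6]
tcp_rot: [-3.142, 0.0, 0.224]
contact_force: [-1.2, 0.2, -0.3]
grip_width: 53.2
finger_force: 0.0
time: 25.78
tool_pos: [480.0, -133.0, 392.4]
tcp_rot: [3.133, -0.011, 0.224]
contact_force: [1.6, -0.2, -0.4]
grip_width: 91.6
finger_force: 0.0
stopper  side:[298.3 296.4] c0.66 top:[441.8 322.8] c0.32 wrist:[314.6 219.4] c0.88 [ 444.6 -258.1  216.3] [28.793850932228757, 152.35532018240934, 154.67055940887107]
stopper_flange  side:[298.7 286.5] c0.67 wrist:[314. 233.] c0.73 [ 474.4 -133.6   49.6] [3.729340075708395, 3.7293400757084205]
stopper_grip  side:[299.9 275.2] c0.95 top:[197.9 257.6] c0.70 wrist:[315.2 242. ] c0.79 [486.4 -15.7  95.2] [97.5035247241921, 199.23955014267662, 116.54425289936276]
((316.08087158203125, 242.7645263671875), (62.03061294555664, 80.94969177246094), 1.4320961236953735)
```

View pics/w6.png

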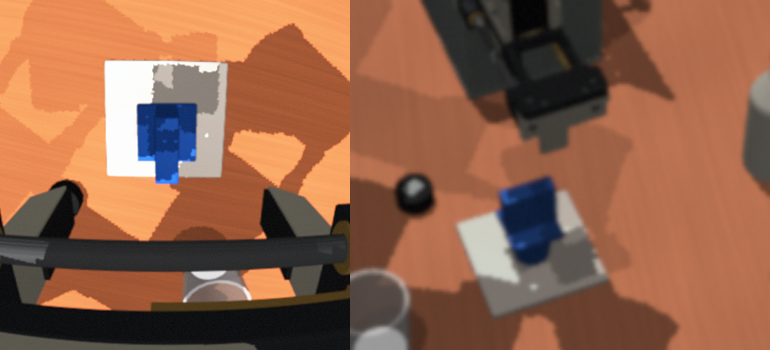

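The stopper stands upright on the tile, released. Now I'll measure where it stands.

```bash
cat > up.py <<'E'
from h import *
w=capture("wrist");s=capture("side");o=get_obs();p=np.array(o["tool_pos"]);yaw=o["tcp_rot"][2]
zb=8
for t,z in(("stopper",zb),("stopper_flange",zb+40),("stopper_grip",zb+75)):
    for n,c in(("w",w),("s",s)):
        q=tip_of(c,t)
        if q:
            X=atz(ray(c,q[0]["centre"],n=="w"),z);d=X-p;print(t,n,round(q[0]["conf"],2),X,"tool dx %.1f dy %.1f"%(d[0]*np.cos(yaw)+d[1]*np.sin(yaw),d[0]*np.sin(yaw)-d[1]*np.cos(yaw)))
hsv=cv2.cvtColor(w["color"],cv2.COLOR_RGB2HSV);m=((hsv[...,0]>105)&(hsv[...,0]<130)&(hsv[...,1]>150)).astype(np.uint8)
c,_=cv2.findContours(m,0,2);c=max(c,key=cv2.contourArea)[:,0];print(cv2.approxPolyDP(c,5,True)[:,0].tolist())
E
python3 up.py
```

```text
stopper w 0.89 [ 473.3 -136.7    8. ] tool dx -6.3 dy 2.8
stopper_flange w 0.6 [ 472.3 -133.1   48. ] tool dx -6.4 dy -0.9
stopper_flange s 0.86 [ 480.6 -140.6   48. ] tool dx -0.0 dy 8.3
stopper_grip w 0.59 [ 472.  -134.7   83. ] tool dx -7.1 dy 0.6
stopper_grip s 0.95 [ 474.1 -132.5   83. ] tool dx -4.6 dy -1.2
[[289, 204], [290, 259], [307, 261], [307, 281], [327, 282], [328, 260], [345, 259], [347, 206]]
```

```bash
python3 -m inch '[[-0.0065,0,0.03,0,1],[-0.0065,0,0.065,0,1],[-0.0065,0,0.1,0,1],[-0.0065,0,0.13,0,1],[-0.0065,0,0.142,0,1],[-0.0065,0,0.142,0,0.5],[-0.0065,0,0.142,0,0],[-0.0065,0,0.142,0,0]]'; python3 -m inch '[[0,0,0,0,0],[0,0,0,0,0],[0,0,0,0,0],[0,0,0,0,0],[0,0,0,0,0],[0,0,0,0,0],[0,0,0,0,0],[0,0,0,0,0]]'; python3 -m inch '[[0,0,0,0,0],[0,0,0,0,0],[0,0,0,0,0]]'
```

```text
time: 27.5
tool_pos: [473.0, -134.3, 243.8]
tcp_rot: [3.14, -0.002, 0.224]
contact_force: [0.1, -0.7, -1.0]
grip_width: 76.4
finger_force: 0.0
time: 28.17
tool_pos: [472.4, -134.0, 242.7]
tcp_rot: [3.142, 0.0, 0.224]
contact_force: [-0.7, 0.6, -0.0]
grip_width: 23.2
finger_force: 0.0
time: 28.42
tool_pos: [472.4, -134.0, 242.7]
tcp_rot: [3.142, 0.0, 0.224]
contact_force: [0.3, -1.1, -1.1]
grip_width: 18.4
finger_force: 30.0
```

```bash
python3 -m inch '[[0,0,-0.03,0,0],[0,0,-0.07,0,0],[0,0,-0.11,0,0],[0,0,-0.15,0,0],[0.008,-0.03,-0.185,0,0],[0.018,-0.07,-0.185,0,0],[0.028,-0.11,-0.185,0,0],[0.039,-0.15,-0.185,0,0]]'; python3 -m inch '[[0.01,-0.04,0,0,0],[0.02,-0.08,0,0,0],[0.03,-0.12,0,0,0],[0.04,-0.15,0,0,0],[0.049,-0.165,0,0,0],[0.049,-0.165,0,0,0],[0.049,-0.165,0,0,0]]'
python3 - <<'E'
from h import *
st();P={n:capture(n) for n in("side","top","wrist")}
save(P["wrist"],"w7.png")
meas(P,["jar_mouth","jar","capped_jar","stopper","stopper_flange","stopper_grip"])
q=tip_of(P["wrist"],"jar_mouth");print(q and atz(ray(P["wrist"],q[0]["centre"],1),93))
q=tip_of(P["wrist"],"jar");print(q and atz(ray(P["wrist"],q[0]["centre"],1),5))
E
```

```text
time: 29.08
tool_pos: [476.6, 19.8, 428.5]
tcp_rot: [3.141, -0.002, 0.222]
contact_force: [1.3, -0.2, -1.7]
grip_width: 17.9
finger_force: 30.0
time: 29.67
tool_pos: [488.0, 190.9, 427.2]
tcp_rot: [3.141, 0.001, 0.226]
contact_force: [0.1, -0.1, -1.4]
grip_width: 18.2
finger_force: 30.0
{'time': 29.667, 'tool_pos': [488.045, 190.911, 427.151], 'tcp_rot': [3.141, 0.001, 0.226], 'joint_positions': [0.227, 0.324, 1.488, -0.0, 1.331, 1.572], 'contact_force': [0.111, -0.055, -1.367], 'grip_width': 18.169, 'finger_force': 29.998}
jar_mouth  top:[196.2 262. ] c0.60 wrist:[311.6 221.8] c0.88 [486.8 195.1  88.6] [1.0207928807693836, 1.0207928807692659]
jar  side:[284.1 131.3] c0.68 wrist:[313.5 202.1] c0.79 [512.9 204.5 219. ] [17.384354941440236, 17.384354941440186]
capped_jar  side:[270.5 174.8] c0.96 top:[187.1 256.6] c0.29 wrist:[219.1 210.2] c0.70 [457.3 296.3   8.8] [1.4081567986495511, 1.4081567986496635]
stopper  side:[283.1 147. ] c0.97 top:[190.  256.8] c0.56 wrist:[317.6 264.2] c0.67 [490.1 186.2 192. ] [0.7917425886038546, 4.443056094701126, 3.8624013136441686]
stopper_flange  side:[283.4 131.8] c0.77 top:[181.4 256.7] c0.44 [492.  190.2 234.6] [1.021292552894966, 1.0212925528949512]
stopper_grip  side:[281.4 120.4] c0.71 top:[165.2 274.1] c0.66 wrist:[316.7 324.4] c0.81 [475.4 200.4 263.1] [15.670662877672287, 27.515415810627054, 14.556393173274135]
[488.7 194.5  93. ]
[489.3 193.8   5. ]
```

```bash
python3 -m inch '[[0.001,-0.003,0.02,0,0],[0.001,-0.003,0.05,0,0],[0.001,-0.003,0.08,0,0],[0.001,-0.003,0.092,0,0],[0.001,-0.003,0.098,0,0],[0.001,-0.003,0.104,0,0],[0.001,-0.003,0.104,0,0]]'; python3 -c "
from h import *
s=capture('side');w=capture('wrist')
for t,z in(('stopper',91),('stopper_flange',130),('jar_mouth',93)):
    q=tip_of(s,t);print(t,[(round(k['conf'],2),atz(ray(s,k['centre']),z)) for k in q[:1]])
    q=tip_of(w,t);print(t,'w',[(round(k['conf'],2),atz(ray(w,k['centre'],1),z)) for k in q[:1]])
"
```

```text
time: 31.4
tool_pos: [488.6, 193.3, 323.4]
tcp_rot: [3.142, 0.0, 0.224]
contact_force: [-1.2, 0.6, -1.0]
grip_width: 17.8
finger_force: 30.0
stopper [(0.82, array([489.6, 187.4,  91. ]))]
stopper w []
stopper_flange [(0.9, array([490.8, 191.4, 130. ]))]
stopper_flange w []
jar_mouth [(0.49, array([486.5, 197.3,  93. ]))]
jar_mouth w [(0.72, array([511.5, 199.8,  93. ]))]
```

```bash
python3 -m inch '[[0,0,0.004,0,0],[0,0,0.008,0,0],[0,0,0.012,0,0],[0,0,0.014,0,0],[0,0,0.014,0,0]]'; python3 -m inch '[[0,0,0.004,0,0],[0,0,0.008,0,0],[0,0,0.012,0,0],[0,0,0.016,0,0],[0,0,0.018,0,0],[0,0,0.018,0,0]]'
```

```text
time: 32.22
tool_pos: [488.4, 193.3, 308.8]
tcp_rot: [3.142, 0.002, 0.224]
contact_force: [-0.3, -0.0, -1.0]
grip_width: 18.2
finger_force: 30.0
time: 32.72
tool_pos: [488.4, 193.3, 291.0]
tcp_rot: [3.141, 0.001, 0.224]
contact_force: [0.2, 0.6, -0.4]
grip_width: 17.9
finger_force: 30.0
```

```bash
python3 -m inch '[[0,0,0.001,0,0],[0,0,0.002,0,0],[0,0,0.003,0,0],[0,0,0.003,0,0]]'; python3 -m inch '[[0,0,0.001,0,0],[0,0,0.002,0,0],[0,0,0.002,0,0]]'
```

```text
time: 33.05
tool_pos: [488.5, 193.3, 288.6]
tcp_rot: [3.142, 0.0, 0.224]
contact_force: [0.7, -0.4, -0.8]
grip_width: 17.9
finger_force: 30.0
time: 33.3
tool_pos: [488.6, 193.3, 287.6]
tcp_rot: [3.141, -0.001, 0.224]
contact_force: [-2.1, -1.3, 6.4]
grip_width: 18.0
finger_force: 30.0
```

```bash
python3 -m inch '[[0,0,0.001,0,0],[0,0,0.001,0,0],[0,0,-0.001,0,0],[0,0,-0.001,0,0.3],[0,0,-0.001,0,0.6],[0,0,-0.001,0,0.6],[0,0,-0.001,0,0.6],[0,0,-0.001,0,0.6]]'; python3 -m inch '[[0,0,0,0,0.6],[0,0,-0.02,0,0.6],[0,0,-0.06,0,0.6],[0,0,-0.1,0,0.6],[0,0,-0.14,0,0.6],[0,0,-0.14,0,0.6]]'
python3 - <<'E'
from h import *
w=capture("wrist");s=capture("side");t=capture("top")
P={"side":s,"top":t,"wrist":w}
meas(P,["stopper_flange","jar_mouth","lid_handle","lid_hinge","capped_jar"])
meas({"side":s,"top":t},["lid_handle","lid_hinge"])
q=tip_of(w,"stopper_flange");r=tip_of(s,"stopper_flange");g=tip_of(s,"stopper_grip");gw=tip_of(w,"stopper_grip")
print("flange z w+s",tri([ray(w,q[0]["centre"],1),ray(s,r[0]["centre"])]) if q and r else None)
print("grip z",tri([ray(w,gw[0]["centre"],1),ray(s,g[0]["centre"])]) if g and gw else None)
E
```

```text
time: 33.97
tool_pos: [488.5, 193.3, 287.4]
tcp_rot: [3.142, 0.0, 0.224]
contact_force: [-0.0, -0.1, -0.3]
grip_width: 46.9
finger_force: 0.0
time: 34.47
tool_pos: [489.4, 193.6, 435.8]
tcp_rot: [-3.142, -0.015, 0.224]
contact_force: [1.2, 0.1, 0.7]
grip_width: 55.1
finger_force: 0.0
stopper_flange  side:[286.5 188.4] c0.69 top:[327.2 267.7] c0.57 wrist:[542.7 372.2] c0.68 [459.8 -59.7 227.9] [43.0751640278781, 72.21203454300057, 59.360694129897745]
jar_mouth  side:[286.2 174.8] c0.46 top:[199.1 260.3] c0.89 [490.8 185.2 101.9] [0.9938750502390732, 0.9938750502391687]
lid_handle  side:[328.2  90.4] c0.92 top:[136.1 195.2] c0.97 [618.7 279.5 276.8] [1.1654893903668262, 1.165489390367129]
lid_hinge  side:[304.8 137.7] c0.68 top:[158.5 231.8] c0.75 wrist:[238.3 142.6] c0.65 [553.6 269.2 148.6] [1.0112352804641278, 3.5975124912926426, 2.8461234892317515]
capped_jar  side:[272.2 176.6] c0.68 wrist:[224.3 213.7] c0.89 [459.8 298.    1. ] [0.5782850036673652, 0.5782850036673595]
lid_handle  side:[328.2  90.4] c0.92 top:[136.1 195.2] c0.97 [618.7 279.5 276.8] [1.1654893903668262, 1.165489390367129]
lid_hinge  side:[304.8 137.7] c0.68 top:[158.5 231.8] c0.75 [555.  274.7 143.1] [0.7112541166533543, 0.7112541166531725]
flange z w+s (array([465.3,  11.6, 223.6]), [12.871026953559092, 12.871026953558996])
grip z (array([490.9, 194. , 130. ]), [0.005931931715564409, 0.005931931715451272])
```

The stopper is home: flange contact came at the expected height, and the grip triangulates to z=130. Next I'll take the closed fingers over the lid to push it down from behind.

```bash
python3 -m inch '[[0,0,-0.035,0,0],[0,0,-0.07,0,0],[0,0,-0.092,0,0],[0,0,-0.092,0,0],[0,0,-0.092,0,0],[0,0,-0.092,0,0]]'; python3 -m inch '[[0.03,0,0,0,0],[0.07,0,0,0,0],[0.11,0,0,0,0],[0.15,0,0,0,0],[0.15,0,0,0,0],[0.15,0,0,0,0]]'; python3 -c "
from h import *
st();s=capture('side')
q=tip_of(s,'lid_handle');print(q[0])"
```

```text
time: 36.27
tool_pos: [488.4, 193.3, 518.8]
tcp_rot: [3.141, 0.001, 0.224]
contact_force: [0.6, 0.1, -0.9]
grip_width: 19.5
finger_force: 0.0
time: 36.77
tool_pos: [637.6, 227.0, 513.3]
tcp_rot: [3.141, 0.009, 0.223]
contact_force: [0.3, 0.0, -0.4]
grip_width: -0.0
finger_force: 0.0
{'time': 36.767, 'tool_pos': [637.644, 226.955, 513.289], 'tcp_rot': [3.141, 0.009, 0.223], 'joint_positions': [0.229, 0.614, 0.791, -0.0, 1.745, 1.576], 'contact_force': [0.278, 0.008, -0.388], 'grip_width': -0.043, 'finger_force': 0.0}
{'centre': [330.3, 89.8], 'conf': 0.82}
```

```bash
python3 -m inch '[[0,0,0.03,0,0],[0,0,0.05,0,0],[0,0,0.05,0,0],[-0.014,0,0.05,0,0],[-0.026,0,0.05,0,0],[-0.026,0,0.05,0,0]]'; python3 -m inch '[[-0.01,0,-0.001,0,0],[-0.02,0,-0.003,0,0],[-0.03,0,-0.005,0,0],[-0.045,0,-0.006,0,0],[-0.06,0,-0.006,0,0],[-0.06,0,-0.006,0,0]]'; python3 -c "
from h import *
meas({n:capture(n) for n in('side','top')},['lid_handle'])"
```

```text
time: 37.37
tool_pos: [607.0, 220.6, 473.3]
tcp_rot: [3.142, -0.003, 0.224]
contact_force: [0.0, 0.4, 1.2]
grip_width: 0.3
finger_force: 0.0
time: 37.87
tool_pos: [548.9, 207.3, 478.3]
tcp_rot: [-3.142, -0.003, 0.224]
contact_force: [-0.2, -0.2, 1.1]
grip_width: 0.6
finger_force: 0.0
lid_handle  side:[304.2  90.9] c0.66
```

```bash
python3 -m inch '[[-0.017,0,0.005,0,0],[-0.034,0,0.012,0,0],[-0.05,0,0.021,0,0],[-0.064,0,0.032,0,0],[-0.077,0,0.045,0,0],[-0.088,0,0.06,0,0],[-0.088,0,0.06,0,0]]'; python3 -c "
from h import *
meas({n:capture(n) for n in('side','top')},['lid_handle'])"; python3 -m inch '[[-0.006,0,0.01,0,0],[-0.011,0,0.02,0,0],[-0.016,0,0.033,0,0],[-0.019,0,0.044,0,0],[-0.02,0,0.052,0,0],[-0.02,0,0.058,0,0],[-0.02,0,0.058,0,0]]'
```

```text
time: 38.65
tool_pos: [463.9, 187.8, 413.5]
tcp_rot: [3.141, 0.006, 0.224]
contact_force: [-0.5, -0.4, 0.5]
grip_width: 0.0
finger_force: 0.0
lid_handle  side:[267.8 115.8] c0.65
time: 39.43
tool_pos: [446.0, 183.6, 357.0]
tcp_rot: [3.142, 0.001, 0.224]
contact_force: [-0.3, 0.0, 0.2]
grip_width: 0.2
finger_force: 0.0
```

```bash
python3 -m inch '[[0,0,0.003,0,0],[0,0,0.006,0,0],[0,0,0.009,0,0],[0,0,0.011,0,0],[0,0,0.011,0,0]]'; python3 -m inch '[[0,0,0.001,0,0],[0,0,0.002,0,0],[0,0,0.002,0,0]]'; python3 -c "
from h import *
P={n:capture(n) for n in('side','top')};meas(P,['lid_handle']);cv2.imwrite('pics/e.png',P['side']['color'][:,:,::-1])"
```

```text
time: 39.85
tool_pos: [445.7, 183.6, 346.8]
tcp_rot: [3.141, -0.001, 0.224]
contact_force: [-0.2, -0.5, -0.4]
grip_width: 0.4
finger_force: 0.0
time: 40.1
tool_pos: [445.6, 183.6, 346.6]
tcp_rot: [3.141, -0.002, 0.224]
contact_force: [-4.7, -1.6, 15.6]
grip_width: 0.2
finger_force: 8.0
lid_handle  side:[256.3 135.7] c0.62
```

```bash
python3 -m inch '[[0,0,0.001,0,0],[0,0,0.001,0,0],[0,0,-0.01,0,0],[0,0,-0.04,0,0],[-0.02,0,-0.08,0,0],[-0.06,0,-0.12,0,0],[-0.08,0.03,-0.12,0,0],[-0.08,0.06,-0.12,0,0]]'; python3 -m inch '[[0,0.04,0,0,0],[0,0.08,0,0,0],[0,0.12,0,0,0],[0,0.16,0,0,0],[0,0.2,0,0,0],[0,0.2,0,0,0]]'
python3 - <<'E'
from h import *
P={n:capture(n) for n in("side","top")};meas(P,["lid_handle","lid_hinge","tile","beaker","wash_bottle","oil_bottle","specimen_a"])
ex=np.array([.9738,.2275,0]);h=np.array([556.3,262.3,160])
for th in(0,.05,.1): 
    X=h+ex*(-130*np.cos(th)+43*np.sin(th))+np.array([0,0,130*np.sin(th)+43*np.cos(th)]);print(th,X,proj(P["side"],X),proj(P["top"],X))
for n in P:
  m=mask(P[n],"lid_handle")
  if m is not None:
    c,_=cv2.findContours(m.astype(np.uint8),0,1);c=max(c,key=cv2.contourArea);print(n,cv2.approxPolyDP(c,4,True)[:,0].tolist())
ey=np.array([-.2275,.9738,0])
print("expected lid corners side",[proj(P["side"],h-ex*r+ey*y+[0,0,8]).round(0).tolist() for r in(0,160) for y in(-145,145)],"top",[proj(P["top"],h-ex*r+ey*y+[0,0,8]).round(0).tolist() for r in(0,160) for y in(-145,145)])
st()
E
```

```text
time: 40.97
tool_pos: [377.6, 107.7, 467.7]
tcp_rot: [3.141, -0.005, 0.228]
contact_force: [1.1, 1.0, 0.4]
grip_width: 0.8
finger_force: 0.0
time: 41.47
tool_pos: [426.3, -93.2, 464.4]
tcp_rot: [3.139, -0.0, 0.218]
contact_force: [-0.5, 0.8, 0.2]
grip_width: 0.2
finger_force: 0.0
lid_handle  top:[164.9 280.8] c0.64
lid_hinge  side:[305.  135.3] c0.78 top:[157.6 229.6] c0.83 [557.5 274.2 151.3] [2.543918906693219, 2.5439189066932157]
tile  side:[297.5 297.3] c0.94 top:[325.8 268.9] c0.83 [ 474.  -129.2    0.5] [0.2084756267897501, 0.2084756267898864]
beaker  side:[233.  339.1] c0.81 top:[360.6 328.5] c0.86 [ 318.5 -221.7    6.9] [0.2425166295818659, 0.2425166295818926]
wash_bottle  side:[401.1 258.2] c0.85 top:[299.1 171.5] c0.68 [740.3 -54.9   0.2] [1.6004008710872495, 1.6004008710873316]
oil_bottle  side:[246.9 434.9] c0.71 top:[441.5 323.7] c0.68 [ 331.3 -437.1   -7.5] [0.38981259065307855, 0.38981259065307333]
specimen_a  side:[407.8 311.6] c0.74 top:[354.4 178.1] c0.55 [ 721.3 -205.7   -9. ] [1.8498745767454536, 1.8498745767452829]
0 [429.7 232.7 203. ] [256.7 134.3] [165.9 284.5]
0.05 [432.  233.3 209.4] [257.3 132. ] [164.8 283.5]
0.1 [434.5 233.8 215.8] [258.1 129.7] [163.6 282.3]
side [[279, 105], [281, 138], [274, 146], [286, 176], [326, 168], [290, 109]]
top [[220, 220], [103, 244], [113, 308], [231, 283]]
expected lid corners side [[328.0, 167.0], [287.0, 102.0], [265.0, 185.0], [230.0, 116.0]] top [[220.0, 217.0], [100.0, 244.0], [234.0, 283.0], [112.0, 311.0]]
{'time': 42.367, 'tool_pos': [425.325, -87.681, 464.712], 'tcp_rot': [3.142, 0.0, 0.224], 'joint_positions': [-0.38, 0.128, 1.641, -0.0, 1.373, 0.967], 'contact_force': [-0.315, -0.179, 0.662], 'grip_width': 0.124, 'finger_force': 0.0}
```

```bash
python3 -c "
from plant import *
print(close_job())"
```

```text
the job is handed in; nothing more can be done
None
```

I stood the stopper on the tile, let go, regrasped it and seated it fully in the open jar. I then pressed the lid down onto the rim, and the job was handed in at about 42 s; no verdict came back.

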